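# Close the pressure-gauge case and snap its catches

## Robot

A 6-joint arm with a two-finger parallel gripper is mounted at the origin on the work surface. World frame = base frame: x ahead of the robot, y to its left, z up, the work surface at z = 0. Lengths are in m, angles in rad, forces in N, time in s.
With the tool pointing down it reaches from about 0.225 to 0.875 m from the base axis. Payload 3.4 kg.
Tool frame: the origin (TCP) lies midway between the tips of the shut fingers; the grasp point (between the pads) lies 19 mm behind it (manip.grip_point_offset is the distance from the TCP to the grasp point, in m); x points along the fingers, y is the direction in which the jaws open and shut, and the axes are right-handed (so a half turn about x gives the same grasp; the last joint's range is limited). The gripper opens to 85 mm and grips with 20 to 120 N. Pads are 22 mm wide; open, the fingers measure 114 mm over their backs; the gripper's body (76 mm by 85 mm) begins 54 mm behind the grasp point. The pads swing forward as they close: fully open they stand 13 mm farther back than shut.
Start: joints at [-1.444, 0.276, 1.505, -0, 1.361, -0.121], TCP at [0.141, -0.557, 0.231] pointing down, gripper open.
Joint ranges: [-2.89, 2.89], [-0.75, 2.08], [0.22, 2.7], [-1.18, 4.32], [0.11, 2.71], [-2.7, 2.7]. Speed limits (rad/s): [2.57, 2.57, 3.14, 3.14, 3.14, 3.14].

## Interface

Orientations are given as a unit quaternion [w, x, y, z].
In Python, from rig import manip gives the robot as it stands.
- The arm moves only by the shell command python3 -m crank 'ROWS' [FORCE]. ROWS is a JSON object of lists of equal length, an entry for each row: "grip": the opening, from 0 (shut) to 1 (fully open); "slide": the shift along the world's x, y, z in cm, a list of three; "roll": the turn about the world's z in degrees. In form: {"grip": [grip, ...], "slide": [[dx, dy, dz], ...], "roll": [roll, ...]}. A call has 1 to 20 rows; each row is the pose to reach, as a shift and turn from the pose commanded when the call began; what a row does not reach only later rows make up. A row lasts 1/10 s, in which the tool goes at most 50 mm and 8.59 degrees, less where a joint would pass 70% of its speed; a pose out of reach is approached as far as the arm can. A call with a gripper value outside its range is refused whole. The fingers move at their own pace and stop on an object; FORCE is the grip in N (left out, the last holds). Time passes only in rows, so rows that repeat a pose let the fingers close. It gives the time, the measured TCP pose, the force and the opening at its end, in the units of the state.
- manip.get_state(): the state, without advancing time (a new reading comes with each control period).
- manip.get_image(name): name is "scene" or "top" or "wrist"; returns a dict with "frame" (480x640x3 uint8, red, green, blue), "K" (3x3 intrinsics, pixels), "R" (3x3) and "t" (3): a world point X has camera coordinates R X + t. Camera axes: x right, y down, z forward; pixel columns grow to the right and rows downward; lengths in m; the calibration is good to about 2 mm. A picture is of the moment at which its call begins. There is no depth.
- manip.sign_off(): hands the job in, once; it reports no verdict.
The state is a dict: "clock": time; "qpos": joint angles; "qd": joint speeds; "effort": joint torques, N m; "position": TCP position; "ee_rot": TCP orientation; "contact_force": force on the tool from outside, world axes, zero at the start; "moment": the same for the moment, N m; "width": finger opening in m.
Only numpy, scipy, OpenCV 4.12 (cv2) and the standard library are available. Lean on these libraries where they do the work, as an engineer would, in place of code of your own. Each camera call takes 0.05 s, during which the arm holds its last target. There are 200 camera calls.

## Task

Close the yellow gauge case for the shelf: bring its open lid over and let it down gently, without dropping or slamming it, then press it down until both steel snap catches have hooked over it and it stays fully shut, but do not force it hard against the rim. Leave the other things on the foam sheet where they are.

Things in the scene. Friction and masses are not known exactly. Their poses are not given: they have to be found in the camera images.
- sheet: White packing-foam sheet on the bench, 380 x 660 mm, standing 12 to 30 mm above the bench. Origin: centre of its top face, x away from the robot, z up. The case and the loose things stand on it. Fixed.
- case: Base of the yellow hard-plastic gauge case, fixed: 150 mm deep (x) by 240 mm wide (y) by 55 mm high. Origin: centre of its underside. Its front faces -x; x points to the hinge side, z up. The hinge line runs along y at x = +78 mm, z = +55 mm. Grey foam inlay with gauge and fittings lies below the rim.
- rim: Front rim of the base (x = -75 to -71 mm, top at z = 55 mm in the case's frame; the origin is that of the case). The shut lid bears on it; a rubber seal strip just inside it pushes back over the lid's last 5 mm, with about 18 N when it is hard on the rim.
- lid (a joint): Angle of the lid, rad: 0 = shut hard on the rim, grows as it opens, stop at 1.80 (leaning back). Lid 150 x 240 x 32 mm, 0.24 to 0.43 kg. The hinge is a little stiff: left anywhere from 1.05 to 1.6 the lid stays there, below 0.8 it falls shut, between it depends on its weight. Unlatched it comes to lie on the catches at about 0.07 (front 10 mm up); latched it is held at about 0.009.
- lid_tab (a point): Grip point in the black lift tab at the middle of the lid's front edge. Tab 26 mm wide (along the hinge line), 34 mm long, 8 mm thick, standing straight out from the lid's front wall; the point is mid-width, mid-thickness, 25 mm out from the wall, 178 mm from the hinge line, 8 mm above the parting plane with the lid shut. Its x points along the tab to the hinge, z out of the lid's top.
- catch_left (a joint): Sprung steel snap catch, 18 mm wide, on the base's front at y = +80 mm of the case, reaching 80 mm up. Angle, rad: 0 = upright (rest and hooked), grows as its top is pushed away from the case. A ledge on the lid pushes its sloped nose aside by about 0.09, then it springs back over the ledge. The pair take 5 to 12 N down on the tab, falling to almost none as they snap; then the seal resists.
- catch_right (a joint): The same catch at y = -80 mm of the case.
- valve: Brass ball valve with a blue lever, loose, 42 x 93 x 56 mm high, left of the case. Origin: centre of its underside.
- adaptor: Silver hose adaptor, loose, 54 mm diameter, 56 mm high, right of the case. Origin: centre of its underside.
- spanner: Steel spanner, loose, 160 mm long, flat on the sheet, to the right of the case nearer the robot. Origin: centre of its underside.

How it is judged:
By the outcome, as a careful person would: the job done as asked, in the order asked, and still so for the second after the job is handed in, with the robot touching nothing.
It also fails if it takes over 54 s, if anything falls off the work surface, if the arm or the gripper's body presses on something with over 40 N, if the wrist force passes 120 N, or if a joint passes its speed limit or range.

## Working session

There is one attempt and no reset: what is moved stays moved. The work goes in short steps, Python scripts to look and compute and a shell command to move; the robot and the scene stay as the last step left them, time stands still between calls to the robot, and variables do not carry over. Pictures are saved under pics/ and viewed, on a budget of 10 in all, crops included, one or two more only if the job needs it, and the job is handed in when it is done.

```bash
mkdir -p pics
python3 - <<'E'
from rig import manip
import cv2,numpy as np
print(manip.get_state())
for n in("scene","top"):
    d=manip.get_image(n);cv2.imwrite(f"pics/{n}0.png",d["frame"][:,:,::-1]);print(n,np.round(d["K"],1).tolist(),np.round(d["R"],3).tolist(),np.round(d["t"],3).tolist())
E
```

```text
{'clock': 0.0, 'qpos': array([-1.44399470e+00,  2.76598564e-01,  1.50613051e+00, -2.66961278e-05,
        1.36069866e+00, -1.20986790e-01]), 'qd': array([ 5.59744197e-04,  1.65622730e-04, -6.22659533e-06, -7.03238245e-05,
        7.75790863e-04,  1.27626239e-03]), 'effort': array([-1.54896250e-03, -4.16770577e+01, -2.45807290e+01, -3.81626523e-04,
        1.09302480e-02,  1.39107900e-05]), 'position': array([ 0.14095042, -0.55691237,  0.23043872]), 'ee_rot': array([-0.08673564, -0.7016751 , -0.08803318,  0.70169733]), 'contact_force': array([ 0.12280737, -0.10613345, -0.63490877]), 'moment': array([ 0.00709994, -0.00835849,  0.00035079]), 'width': 0.08532687451498602}
scene [[491.6, 0.0, 322.0], [0.0, 491.6, 243.2], [0.0, 0.0, 1.0]] [[0.999, 0.042, -0.005], [0.032, -0.818, -0.574], [-0.028, 0.573, -0.819]] [-0.558, 0.054, 1.097]
top [[484.8, 0.0, 321.8], [0.0, 484.8, 231.7], [0.0, 0.0, 1.0]] [[0.022, -1.0, 0.021], [-0.988, -0.025, -0.154], [0.155, -0.017, -0.988]] [0.019, 0.575, 0.844]
```

View pics/scene0.png

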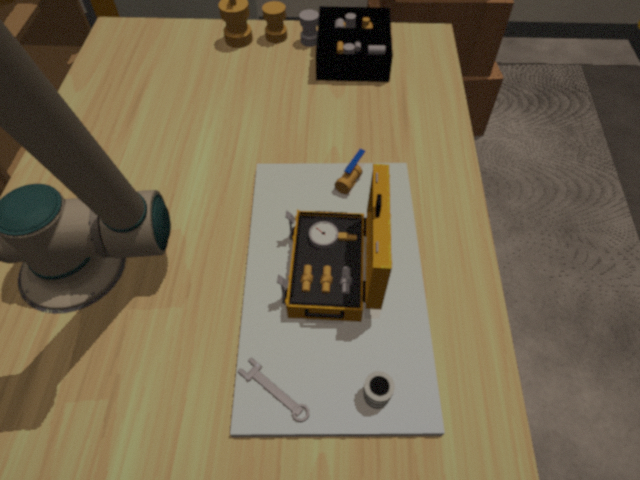

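View pics/top0.png

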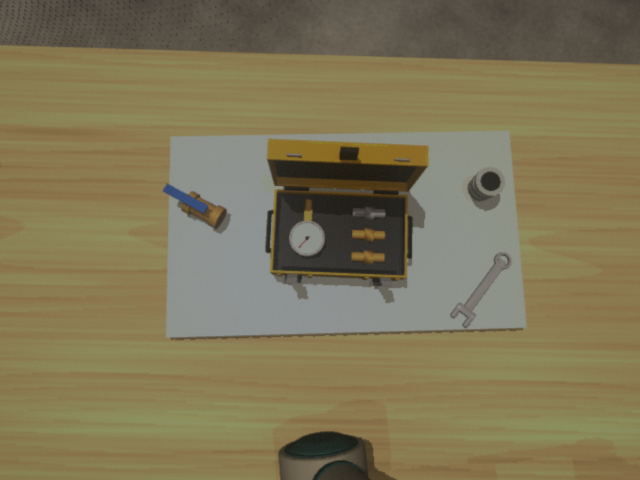

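The scene view shows the case at about (328,265) with its lid close to upright. The top view shows the rim corners at about (272,273) and (407,276), and the tab at about (348,153). I'll zoom in on both for corner pixels.

Run:
```python
import cv2,numpy as np
a=cv2.imread("pics/top0.png")[125:300,255:440];b=cv2.imread("pics/scene0.png")[155:330,270:410]
f=lambda i:cv2.convertScaleAbs(cv2.resize(i,None,fx=4,fy=4,interpolation=cv2.INTER_CUBIC),alpha=1.5)
cv2.imwrite("pics/topc.png",f(a)[:600]);cv2.imwrite("pics/scenec.png",f(b)[:600])
```

```text
(no output)
```

View pics/topc.png

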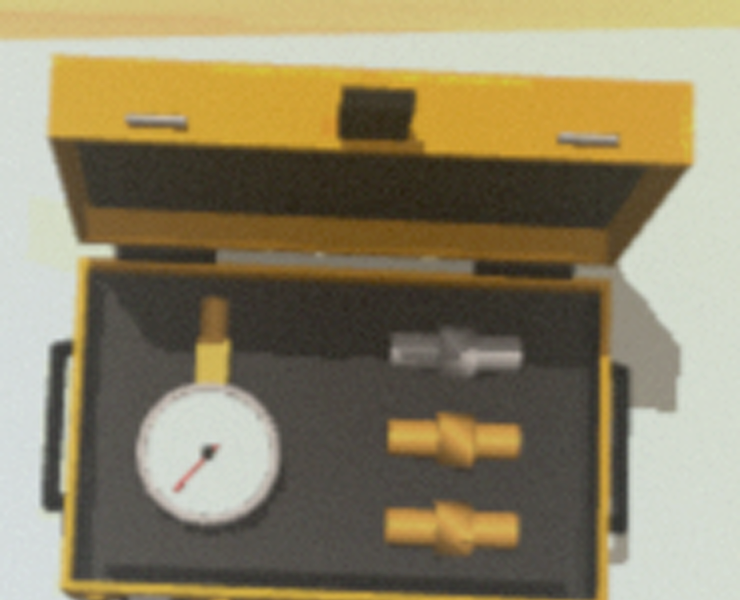

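View pics/scenec.png

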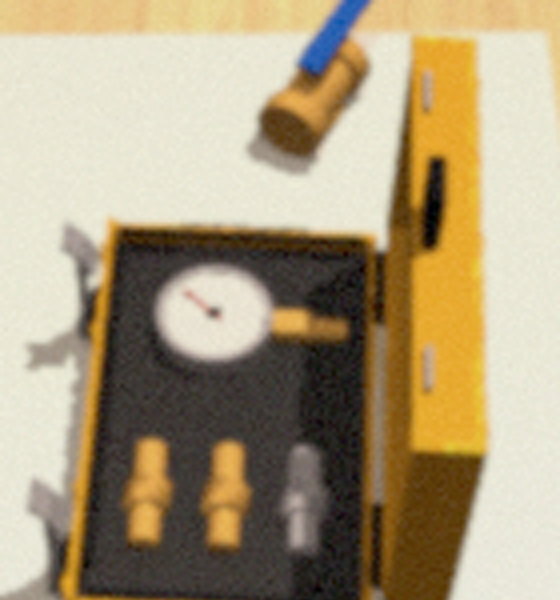

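```bash
cat > h.py <<'E'
from rig import manip
import numpy as np
from scipy.spatial.transform import Rotation as R
def lidpt(p,th):  # p in shut-lid coords: [from hinge x, y, z above parting]
    return np.array([78+p[0]*np.cos(th)+p[2]*np.sin(th),p[1],55-p[0]*np.sin(th)+p[2]*np.cos(th)])/1e3
def world(q,c): return R.from_euler('z',q[2]).apply(c)+[q[0],q[1],q[3]]
E
python3 - <<'E'
from h import *
from scipy.optimize import least_squares
cam={n:manip.get_image(n) for n in("top","scene")}
B=lambda x,y:("b",[x,y,55]);L=lambda y,z:("l",[-153,y,z])
obs=[("top",B(75,120),(82,258)),("top",B(75,-120),(608,282)),("top",B(-75,120),(65,592)),("top",B(-75,-120),(606,606)),
("top",L(120,0),(50,135)),("top",L(-120,0),(690,163)),("top",L(120,32),(54,56)),("top",L(-120,32),(693,84)),
("scene",B(-75,120),(110,222)),("scene",B(75,120),(375,237)),("scene",B(-75,-120),(68,598)),
("scene",L(120,0),(413,38)),("scene",L(120,32),(475,42)),("scene",L(-120,0),(413,445)),("scene",L(-120,32),(485,452))]
off={"top":(255,125),"scene":(270,155)}
def res(q):
    r=[]
    for n,(k,p),uv in obs:
        c=np.array(p)/1e3 if k=="b" else lidpt(p,q[4])
        x=cam[n]["K"]@(cam[n]["R"]@world(q,c)+cam[n]["t"])
        r+=list(x[:2]/x[2]-np.array(uv)/4-off[n])
    return np.array(r)
s=least_squares(res,[.5,0,0,.02,1.5],loss="soft_l1");q=s.x
print(q);print(np.round(res(q).reshape(-1,2),1).tolist())
tab=lambda th:world(q,lidpt([-178,0,8],th))
print(tab(q[4]));np.save("q.npy",q)
st=manip.get_state();w=st["ee_rot"];T=R.from_quat([w[1],w[2],w[3],w[0]]).as_matrix();print(T.round(3))
print(manip.grip_point_offset,np.degrees(np.arctan2(T[1,1],T[0,1])))
E
```

```text
[ 5.69270305e-01  1.31015601e-03 -1.53216158e-02  1.91188344e-02
  1.59551374e+00]
[[-1.2, -1.2], [0.7, -1.7], [-1.5, -1.1], [0.3, 0.8], [-0.8, 0.0], [0.3, -0.2], [-0.6, -0.7], [-0.5, -0.8], [-1.5, -0.0], [-0.2, -0.9], [-1.8, 2.2], [-1.1, 0.2], [-0.3, 0.1], [-1.0, 2.4], [0.1, 1.8]]
[ 6.59656502e-01 -7.48149626e-05  2.51866743e-01]
[[-0.     0.245 -0.969]
 [ 0.001 -0.969 -0.245]
 [-1.    -0.001 -0.   ]]
0.0187 -75.80349758394046
```

```bash
python3 -m crank '{"grip":[0.7,0.7,0.7,0.7,0.7,0.7,0.7,0.7,0.7,0.7,0.7,0.7,0.7,0.7,0.7,0.7,0.7,0.7,0.7,0.7],"slide":[[2,2,3],[4,4,6],[6,6,9],[9,9.5,12],[12,13,12],[15,16,12],[18,19,12],[21,22.5,12],[24,26,12],[27,29,12],[30,32,12],[33,35.5,12],[36,38.5,12],[39,42,12],[42,45,12],[45,48.5,12],[48,51.5,12],[51.9,55.7,12],[51.9,55.7,12],[51.9,55.7,12]],"roll":[-1,-2,-3,-4,-5,-6,-7,-8,-9,-10,-11,-12,-13,-14,-15,-15.1,-15.1,-15.1,-15.1,-15.1]}' 25
python3 - <<'E'
from h import *
import cv2
q=np.load("q.npy");P=world(q,lidpt([-178,0,8],q[4]))
for n in("wrist","scene"):
    d=manip.get_image(n);x=d["K"]@(d["R"]@P+d["t"]);print(n,x[:2]/x[2]);cv2.imwrite(f"pics/{n}1.png",d["frame"][:,:,::-1])
print(manip.get_state()["position"],manip.get_state()["contact_force"])
E
```

```text
clock: 2.2
position: [0.6606, 0.0008, 0.3499]
ee_rot: [0.005, -0.706, 0.005, 0.708]
contact_force: [-0.2, 0.1, -1.4]
width: 0.0596
wrist [319.33078598 244.60831099]
scene [378.13152171 204.17882811]
[ 0.65934474 -0.00115023  0.35103518] [-0.77231571 -0.69536701  0.52586043]
```

View pics/wrist1.png

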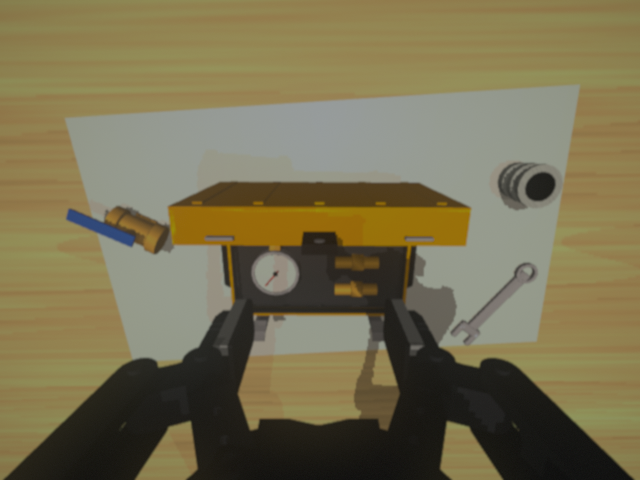

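```bash
python3 -m crank '{"grip":[0.6,0.6,0.6,0.6,0.6,0.6,0.2,0.2,0.2,0.2,0.2,0.2],"slide":[[0,0,-3],[0,0,-6],[0,0,-8],[0,0,-10],[0,0,-11.5],[0,0,-11.5],[0,0,-11.5],[0,0,-11.5],[0,0,-11.5],[0,0,-11.5],[0,0,-11.5],[0,0,-11.5]],"roll":[0,0,0,0,0,0,0,0,0,0,0,0]}' 25
python3 - <<'E'
from h import *
import cv2
q=np.load("q.npy");s=manip.get_state();print(s["position"],s["contact_force"],s["width"])
d=manip.get_image("wrist");cv2.imwrite("pics/w2.png",d["frame"][150:420,150:500,::-1])
P0=world(q,lidpt([-178,0,8],q[4]))
for th in [1.5955,1.55,1.5,1.45,1.4,1.35,1.3,1.25,1.2,1.15,1.1,1.05,1,.95,.9,.85,.8,.75,.7,.65,.6,.55,.5,.45,.4,.35,.3,.26,.22,.18,.15,.12,.1,.07,.03,0]: print(th,((world(q,lidpt([-178,0,8],th))-P0)*100).round(2).tolist())
E
```

```text
clock: 3.5
position: [0.6609, 0.0003, 0.2382]
ee_rot: [-0.006, 0.708, -0.005, -0.706]
contact_force: [-0.2, 4.4, 5.8]
width: 0.0257
[6.60850039e-01 3.15076941e-04 2.38158292e-01] [-0.21033026  4.39546464  5.7567541 ] 0.025674022783437965
1.5955 [-0.0, 0.0, 0.0]
1.55 [-0.81, 0.01, 0.04]
1.5 [-1.7, 0.03, 0.04]
1.45 [-2.59, 0.04, -0.01]
1.4 [-3.48, 0.05, -0.1]
1.35 [-4.36, 0.07, -0.23]
1.3 [-5.23, 0.08, -0.41]
1.25 [-6.09, 0.09, -0.63]
1.2 [-6.94, 0.11, -0.89]
1.15 [-7.78, 0.12, -1.2]
1.1 [-8.6, 0.13, -1.55]
1.05 [-9.4, 0.14, -1.94]
1 [-10.18, 0.16, -2.36]
0.95 [-10.94, 0.17, -2.83]
0.9 [-11.68, 0.18, -3.33]
0.85 [-12.38, 0.19, -3.87]
0.8 [-13.07, 0.2, -4.45]
0.75 [-13.72, 0.21, -5.06]
0.7 [-14.34, 0.22, -5.7]
0.65 [-14.92, 0.23, -6.37]
0.6 [-15.48, 0.24, -7.06]
0.55 [-15.99, 0.25, -7.79]
0.5 [-16.48, 0.25, -8.54]
0.45 [-16.92, 0.26, -9.31]
0.4 [-17.32, 0.27, -10.11]
0.35 [-17.68, 0.27, -10.92]
0.3 [-18.01, 0.28, -11.75]
0.26 [-18.23, 0.28, -12.43]
0.22 [-18.43, 0.28, -13.11]
0.18 [-18.61, 0.29, -13.8]
0.15 [-18.72, 0.29, -14.32]
0.12 [-18.81, 0.29, -14.85]
0.1 [-18.87, 0.29, -15.2]
0.07 [-18.94, 0.29, -15.73]
0.03 [-19.01, 0.29, -16.44]
0 [-19.04, 0.29, -16.97]
```

View pics/w2.png

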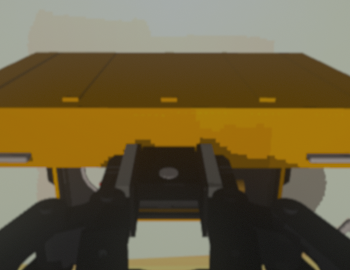

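```bash
python3 -m crank '{"grip":[0.2,0.2,0.2,0.2,0.2,0.2,0.2,0.2,0.2,0.2,0.2],"slide":[[-0.4,0,0.1],[-0.8,0,0.2],[-1.7,0,0.2],[-2.6,0,0.1],[-3.5,0,0],[-4.4,0.1,-0.1],[-5.2,0.1,-0.3],[-6.1,0.1,-0.5],[-6.9,0.1,-0.8],[-6.9,0.1,-0.8],[-6.9,0.1,-0.8]],"roll":[0,0,0,0,0,0,0,0,0,0,0]}' 25; python3 -c "
from rig import manip
s=manip.get_state();print(s['position'],s['contact_force'],s['moment'],s['width'])"
```

```text
clock: 4.65
position: [0.5898, 0.0015, 0.2289]
ee_rot: [0.006, -0.707, 0.005, 0.707]
contact_force: [-0.5, 6.9, 5.5]
width: 0.0258
[0.58981253 0.00151847 0.22888496] [-0.53858605  6.9023121   5.54462999] [ 0.8779184   0.04488973 -0.02701808] 0.025757133508089298
```

```bash
python3 -m crank '{"grip":[0.2,0.2,0.2,0.2,0.2,0.2,0.2,0.2,0.2,0.2,0.2,0.2,0.2,0.2,0.2,0.2],"slide":[[-0.8,0.1,-0.3],[-1.7,0.1,-0.7],[-2.5,0.2,-1.1],[-3.2,0.2,-1.5],[-4,0.2,-2],[-4.7,0.2,-2.5],[-5.4,0.2,-3],[-6.1,0.2,-3.6],[-6.8,0.2,-4.2],[-7.4,0.2,-4.8],[-8,0.2,-5.5],[-8.5,0.3,-6.2],[-9.1,0.3,-6.9],[-9.5,0.3,-7.6],[-9.5,0.3,-7.6],[-9.5,0.3,-7.6]],"roll":[0,0,0,0,0,0,0,0,0,0,0,0,0,0,0,0]}' 25; python3 -c "
from rig import manip
s=manip.get_state();print(s['position'],s['contact_force'],s['moment'],s['width'])"
```

```text
clock: 6.25
position: [0.4947, 0.0032, 0.1517]
ee_rot: [0.005, -0.706, 0.006, 0.708]
contact_force: [-5.3, -0.2, 2.5]
width: 0.0254
[0.49471149 0.00320721 0.15171016] [-5.32407855 -0.15002464  2.51433567] [0.15423465 0.6281705  0.07218924] 0.025364615436452027
```

```bash
python3 -m crank '{"grip":[0.2,0.2,0.2,0.2,0.2,0.2,0.2,0.2,0.2,0.2,0.2,0.2,0.2,0.2],"slide":[[-0.3,0,-0.4],[-0.6,0,-0.8],[-0.9,0,-1.6],[-1.3,0,-2.4],[-1.6,0,-3.2],[-1.8,0,-3.9],[-2,0,-4.6],[-2.2,0,-5.3],[-2.3,0,-5.8],[-2.4,0,-6.1],[-2.4,0,-6.3],[-2.4,0,-6.5],[-2.4,0,-6.5],[-2.4,0,-6.5]],"roll":[0,0,0,0,0,0,0,0,0,0,0,0,0,0]}' 25
python3 - <<'E'
from h import *
import cv2
s=manip.get_state();print(s['position'],s['contact_force'],s['moment'],s['width'])
d=manip.get_image("scene");cv2.imwrite("pics/s3.png",cv2.resize(d["frame"][180:330,220:400,::-1],None,fx=4,fy=4))
E
```

```text
clock: 7.65
position: [0.4715, 0.0036, 0.0871]
ee_rot: [0.006, -0.707, 0.006, 0.707]
contact_force: [-5.1, 1.5, -0.3]
width: 0.0258
[0.4715197  0.00364814 0.08713777] [-5.1030839   1.54032762 -0.31837147] [ 0.28406003  0.50881349 -0.05062118] 0.025787726338453314
```

View pics/s3.png

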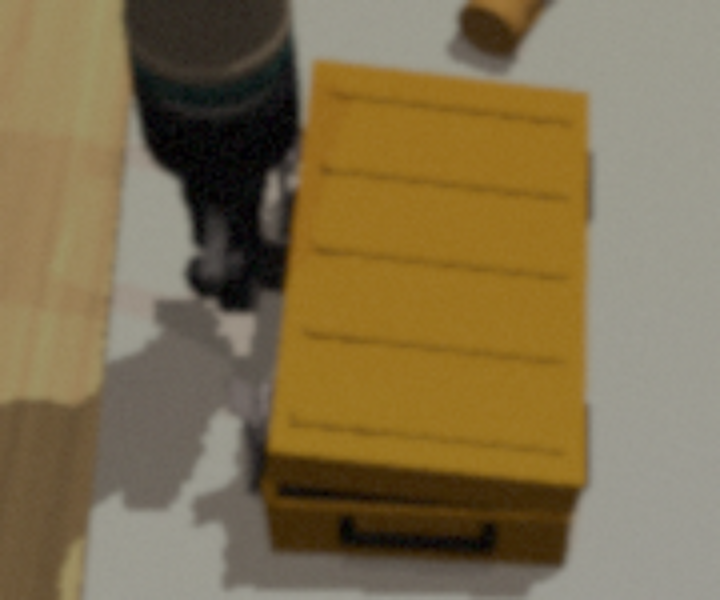

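The lid is about 0.1 open, with its edge near (270,460) in the crop and a dark gap under it at (290,490). I'll lower it onto the catches in small steps.

```bash
p(){ python3 -c "
from rig import manip
s=manip.get_state();print(s['position'].round(4),s['contact_force'].round(1),s['moment'].round(2))"; }
python3 -m crank '{"grip":[0.2,0.2,0.2,0.2,0.2,0.2],"slide":[[0,0,-0.1],[0,0,-0.2],[0,0,-0.4],[0,0,-0.5],[0,0,-0.5],[0,0,-0.5]],"roll":[0,0,0,0,0,0]}' 40 >/dev/null; p
python3 -m crank '{"grip":[0.2,0.2,0.2],"slide":[[0,0,-0.1],[0,0,-0.2],[0,0,-0.2]],"roll":[0,0,0]}' 40 >/dev/null; p
python3 -m crank '{"grip":[0.2,0.2,0.2],"slide":[[0,0,-0.1],[0,0,-0.2],[0,0,-0.2]],"roll":[0,0,0]}' 40 >/dev/null; p
```

```text
[0.4708 0.0036 0.0821] [-5.8  1.3 -0.7] [ 0.24  0.63 -0.06]
[0.4706 0.0036 0.0801] [-6.2  2.2  1.1] [ 0.24  0.7  -0.05]
[0.4703 0.0037 0.078 ] [-6.4  2.   0.5] [ 0.24  0.72 -0.07]
```

```bash
p(){ python3 -c "
from rig import manip
s=manip.get_state();print(s['position'].round(4),s['contact_force'].round(1),s['moment'].round(2))"; }
for i in 1 2; do python3 -m crank '{"grip":[0.2,0.2,0.2],"slide":[[0,0,-0.1],[0,0,-0.1],[0,0,-0.1]],"roll":[0,0,0]}' 40 >/dev/null; p;done
python3 -m crank '{"grip":[0.2,0.2,0.2],"slide":[[0,0,-0.1],[0,0,-0.1],[0,0,-0.1]],"roll":[0,0,0]}' 40 >/dev/null; p
python3 -m crank '{"grip":[0.2,0.2,0.2],"slide":[[0,0,-0.1],[0,0,-0.1],[0,0,-0.1]],"roll":[0,0,0]}' 40 >/dev/null; p
```

```text
[0.4703 0.0036 0.0771] [-6.4  1.6  0.4] [ 0.33  0.77 -0.02]
[0.4702 0.0036 0.0765] [-8.4  1.7  5.5] [ 0.2   0.89 -0.07]
[0.4703 0.0037 0.0757] [-8.7  0.9  6.2] [ 0.33  0.97 -0.03]
[0.4702 0.0037 0.0748] [-8.8  2.1  7.1] [ 0.2   1.02 -0.06]
```

Contact with the catches began at about z=0.077, so the latched position should be near 0.066.

```bash
p(){ python3 -c "
from rig import manip
s=manip.get_state();print(s['position'].round(4),s['contact_force'].round(1),s['moment'].round(2))"; }
for i in 1 2 3 4 5; do python3 -m crank '{"grip":[0.2,0.2,0.2],"slide":[[0,0,-0.1],[0,0,-0.1],[0,0,-0.1]],"roll":[0,0,0]}' 40 >/dev/null; p;done
```

```text
[0.4701 0.0037 0.0739] [-8.9  2.3  7.4] [ 0.31  1.09 -0.03]
[0.4701 0.0037 0.0729] [-9.   1.9  9.1] [ 0.18  1.08 -0.  ]
[0.4701 0.0037 0.072 ] [-10.1   1.    8.5] [0.31 1.14 0.02]
[0.47   0.0036 0.0712] [-9.9  1.7 10.7] [ 0.25  1.18 -0.07]
[0.47   0.0036 0.0701] [-10.6   1.9  10.4] [0.28 1.2  0.03]
```

```bash
p(){ python3 -c "
from rig import manip
s=manip.get_state();print(s['position'].round(4),s['contact_force'].round(1),s['moment'].round(2))"; }
for i in 1 2 3; do python3 -m crank '{"grip":[0.2,0.2,0.2],"slide":[[0,0,-0.1],[0,0,-0.1],[0,0,-0.1]],"roll":[0,0,0]}' 40 >/dev/null; p;done
```

```text
[0.47   0.0036 0.0688] [-8.8  1.5  7.6] [ 0.29  1.07 -0.  ]
[0.4699 0.0037 0.0671] [-6.7  1.3  1.5] [0.16 0.81 0.  ]
[0.4699 0.0036 0.0668] [-9.9  1.9  8.4] [0.19 1.13 0.03]
```

```bash
p(){ python3 -c "
from rig import manip
s=manip.get_state();print(s['position'].round(4),s['contact_force'].round(1),s['moment'].round(2))"; }
python3 -m crank '{"grip":[0.2,0.2,0.2],"slide":[[0,0,-0.05],[0,0,-0.05],[0,0,-0.05]],"roll":[0,0,0]}' 40 >/dev/null; p
python3 -m crank '{"grip":[0.2,0.2,0.2],"slide":[[0,0,-0.05],[0,0,-0.05],[0,0,-0.05]],"roll":[0,0,0]}' 40 >/dev/null; p
python3 - <<'E'
from h import *
import cv2
a=manip.get_image("wrist")["frame"][150:400,120:520,::-1]
cv2.imwrite("pics/s4.png",cv2.convertScaleAbs(cv2.resize(a,None,fx=2,fy=2),alpha=1.8))
E
```

```text
[0.4699 0.0036 0.0667] [-11.2   0.7  11.3] [0.26 1.25 0.  ]
[0.4699 0.0036 0.0664] [-10.1   2.3  12.8] [ 0.22  1.31 -0.08]
```

View pics/s4.png

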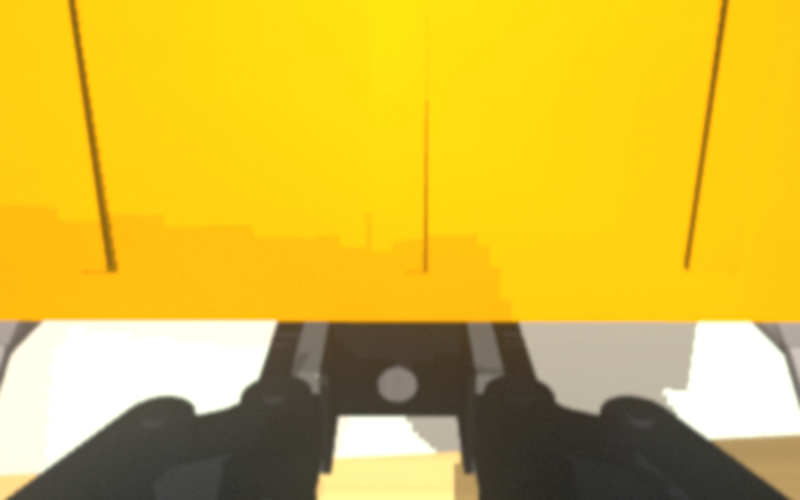

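Force peaked at 10.7 N, fell to 1.5 N and is now rising against the seal, which suggests both catches snapped. The picture doesn't show the catch tips: they're cut off at both edges, near (10,340) and (790,340). I'll ease off and test the hold.

```bash
p(){ python3 -c "
from rig import manip
s=manip.get_state();print(s['position'].round(4),s['contact_force'].round(1),s['moment'].round(2))"; }
for i in 1 2 3; do python3 -m crank '{"grip":[0.2,0.2,0.2],"slide":[[0,0,0.1],[0,0,0.1],[0,0,0.1]],"roll":[0,0,0]}' 40 >/dev/null; p;done
```

```text
[0.4699 0.0036 0.0668] [-10.5   1.3   8.9] [ 0.15  1.18 -0.05]
[0.4699 0.0037 0.067 ] [-7.2  1.4  1. ] [ 0.16  0.88 -0.07]
[0.4699 0.0036 0.0672] [-5.6  1.9 -6.7] [ 0.15  0.54 -0.04]
```

The lid stays put under an upward pull, so it's latched. I'll release it, back off and look at both catches.

```bash
python3 -m crank '{"grip":[0.2,0.6,0.6,0.6,0.6,0.6,0.6,0.6,0.6,0.6,0.6,0.6,0.6,0.6,0.6,0.6,0.6],"slide":[[0,0,-0.1],[0,0,-0.1],[0,0,-0.1],[0,0,-0.1],[0,0,-0.1],[0,0,1],[0,0,3],[0,0,6],[0,0,9],[0,0,12],[-2,0,15],[-4,0,18],[-6,0,20],[-8,0,20],[-10,0,20],[-10,0,20],[-10,0,20]],"roll":[0,0,0,0,0,0,0,0,0,0,0,0,0,0,0,0,0]}'
python3 - <<'E'
from h import *
import cv2
d={n:manip.get_image(n) for n in("wrist","top","scene")}
q=np.load("q.npy");print(manip.get_state()["clock"])
c=lambda n,r:cv2.resize(d[n]["frame"][r[0]:r[1],r[2]:r[3],::-1],(400,300) if 0 else None,fx=3,fy=3)
for n in d:
    for y in(80,-80):
        P=world(q,np.array([-80,y,75])/1e3);x=d[n]["K"]@(d[n]["R"]@P+d[n]["t"]);print(n,y,(x[:2]/x[2]).round())
cv2.imwrite("pics/w5.png",cv2.convertScaleAbs(d["wrist"]["frame"][:,:,::-1],alpha=1.4))
a=c("scene",(185,335,250,380));b=c("top",(180,300,250,380))
cv2.imwrite("pics/ab5.png",cv2.convertScaleAbs(np.hstack([a,np.vstack([b,np.zeros((90,390,3),np.uint8)])]),alpha=1.4))
E
```

```text
clock: 15.75
position: [0.3725, 0.0035, 0.2692]
ee_rot: [-0.006, 0.708, -0.006, -0.706]
contact_force: [-0.2, 0.7, 0.6]
width: 0.0512
15.9
wrist 80 [223.  85.]
wrist -80 [411.  85.]
top 80 [292. 275.]
top -80 [386. 279.]
scene 80 [292. 219.]
scene -80 [284. 284.]
```

View pics/w5.png

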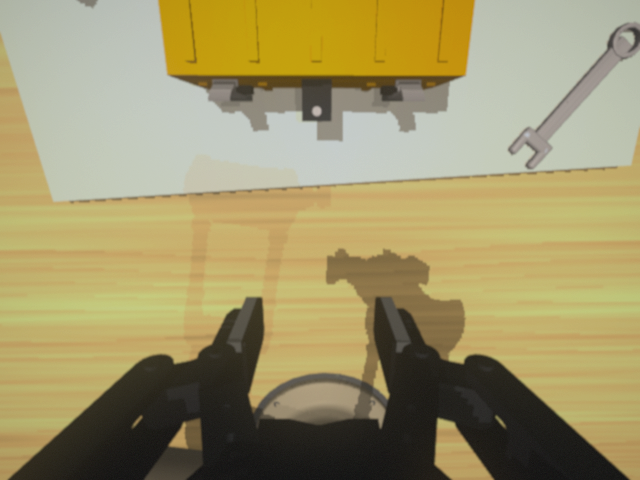

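View pics/ab5.png

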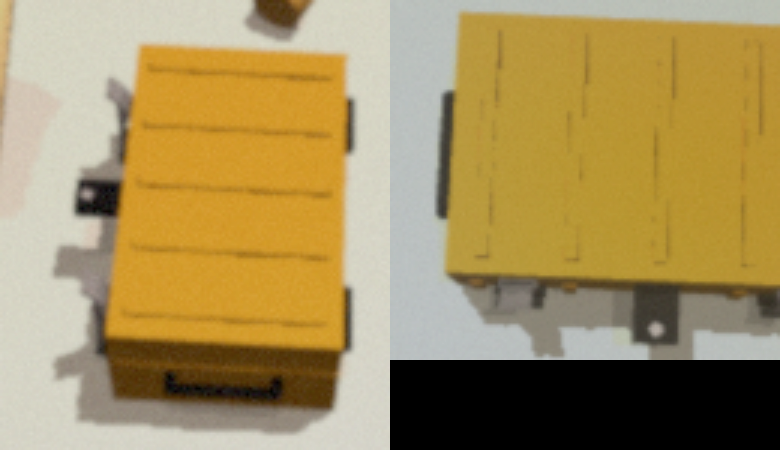

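The wrist view shows the lid flush and level. Both catches look alike, at (223,92) and (408,92), against (223,85) and (411,85) predicted for upright. There is no gap at the seam, and the valve and spanner look untouched. I'll hand the job in.

```bash
python3 -c "
from rig import manip
print(manip.sign_off())"
```

```text
the job is handed in; nothing more can be done
None
```

The case is shut and handed in at about 16 s on the robot's clock. I gripped the lid by its tab, swung it down under control and pressed it onto the catches in small steps.

- **Pressing:** the force on the tab rose to about 11 N, dropped to 1.5 N as the catches snapped, then climbed to about 13 N against the seal. I stopped there and eased off.
- **Hold test:** with the tab pulled up by about 7 N, the lid moved only about 0.8 mm in all, as the seal eased. After release it stayed down, and the gripper was well clear at hand-in.
- **Final pictures:** the lid is level with no gap at the seam, and both catches look alike. The valve and spanner look unmoved, as far as they are in view. I did not check the adaptor in the last pictures, but the arm never went near it at low height.
- **Weak points:** I judged the catches from pictures and forces, since there is no direct reading of them. They appeared about 7 px from where I predicted, equally on both sides, which fits my 1–2 px camera fit plus a rough guess at the catch tip. The first grip also showed small side forces, up to 7 N, from a 1–2 mm misalignment that I corrected on the way down. A steady 5–11 N pull along the tab remained until release.

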